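Step the welding unit's current selector to the seventh mark

ROBOT

A 6-joint arm with a two-finger parallel gripper is mounted at the origin on the work surface. World frame = base frame: x ahead of the robot, y to its left, z up, the work surface at z = 0. Lengths are in mm, angles in rad, forces in N, time in s.
With the tool pointing down it reaches from about 325 to 900 mm from the base axis. Payload 6.1 kg.
Tool frame: the origin (TCP) lies midway between the tips of the shut fingers; the grasp point (between the pads) lies 19 mm behind it (arm.grip_point_offset is the distance from the TCP to the grasp point, in mm); z points along the fingers, y is the line along which they close (so a half turn about z gives the same grasp; the last joint's range is limited). The gripper opens to 87 mm and grips with 3 to 60 N. Pads are 19 mm wide; open, the fingers measure 117 mm over their backs; the gripper's body (75 mm by 190 mm) begins 51 mm behind the grasp point.
Start: joints at [-1.356, 0.22, 1.526, -0, 1.395, -0.126], TCP at [208.893, -589.049, 222.538] pointing down, gripper open.
Joint ranges: [-2.98, 2.98], [-0.91, 2.08], [0.09, 2.57], [-1.24, 4.39], [0.2, 2.65], [-2.68, 2.68]. Speed limits (rad/s): [2.57, 2.57, 3.01, 3.14, 3.14, 3.14].

INTERFACE

Orientations are given as a rotation vector (axis times angle).
In Python, from plant import arm gives the robot as it stands. The module is installed in compiled form; this text tells all that it offers.
- The arm moves only by the tool jog_arm, never from a script. Its argument "deltas" is a list of rows, each a list of 5 numbers: the shift along the tool's x, y, z in cm, then the turn about the tool's z in degrees, then the closure, from 0 (fully open) to 1 (shut). A call has 1 to 5 rows; each row is the pose to reach, as a shift and turn from the pose commanded when the call began, along the tool's axes at that moment; what a row does not reach only later rows make up. A row lasts 1/10 s, in which the tool goes at most 50 mm and 8.59 degrees, less where a joint would pass 70% of its speed; a pose out of reach is approached as far as the arm can. A call with a gripper value outside its range is refused whole. The fingers move at their own pace and stop on an object; "grip_force" is the grip in N (left out, the last holds). Time passes only in rows, so rows that repeat a pose let the fingers close. It gives the time, the measured TCP pose, the force, the opening and the grip force at its end, in the units of the state.
- arm.get_obs(): the state, without advancing time (a new reading comes with each control period).
- arm.read_camera(name): name is "scene" or "top"; returns a dict with "color" (420x560x3 uint8, blue, green, red), "depth" (420x560 float32, mm along the optical axis (not along the pixel's ray), 0 where there is no reading), "K" (3x3 intrinsics, pixels), "dist_coeffs" ([k1, k2, p1, p2, k3] as OpenCV has them; the pictures are not rectified), "R" (3x3) and "t" (3): a world point X has camera coordinates R X + t. Camera axes: x right, y down, z forward; pixel columns grow to the right and rows downward; lengths in mm; the calibration is good to about 2 mm. A picture is of the moment at which its call begins.
- arm.close_job(): hands the job in; it is judged then, once.
The state is a dict: "t": time; "joints": joint angles; "dq": joint speeds; "effort": joint torques, N m; "tool_pos": TCP position; "orientation": TCP orientation; "force": force on the tool from outside, world axes, zero at the start; "torque": the same for the moment, N m; "finger_gap": finger opening in mm; "grip_force": force on a finger pad.
Only numpy, scipy, OpenCV 4.12 (cv2) and the standard library are available. Lean on these libraries where they do the work, as an engineer would, in place of code of your own. Each camera call takes 0.05 s, during which the arm holds its last target. There are 200 camera calls.

TASK

The bench welding unit has been left with its output on. Switch the output off at the toggle, then, with the output off, push the lever of the current selector round by fingertip, counting its clicks, until it rests in the seventh of its ten marks (mark one, the thinnest, is at the anticlockwise end), and switch the output on again. Push only with the fingertips or the outside of the fingers: do not pinch the lever or the toggle, do not shove or lift the unit, and leave the tools and parts around and on it alone.

Things in the scene. Friction and masses are not known exactly. Their poses are not given: they have to be found in the camera images.
- unit: The welding unit: white steel case 300 deep (x) x 340 wide (y) x 142 mm high at the back, about 7 kg, loose on rubber feet, front (-x side) towards the robot. Origin on the table under its middle, x to its back, y to its left seen from the front, z up. Its top: a grey 192 x 322 mm panel sloping 15 deg down towards the front, and behind that a flat deck 100 mm deep. Leads, torch and clamp lie at its right side
- dial (a point): Where the selector's axis meets the panel surface. Panel frame: z out of the panel (15 deg from vertical, leaning to the front), x up the slope, y left. A flat 158 mm disc round it has ten black marks 70 mm from the axis, 30 deg apart: mark one (thinnest) 135 deg left of +x, then clockwise over +x to mark ten (thickest) 135 deg right of it. Only flat things within 115 mm on the panel
- selector (a joint): Selector angle (rad) about the dial's z: 0 at mark one (anticlockwise stop), growing clockwise seen from above, 0.5236 a click; mark seven is 3.142, mark ten 4.712. Starts somewhere from mark one to five. A sprung detent: leaving a position takes 0.18 N m (4 N at 45 mm out), falling to zero half-way (0.26 rad), after which the lever snaps ahead into the next by itself
- lever (a point): In the selector's black lever, 45 mm from its axis, 19 mm above the panel. Bar 14 mm wide, 6.5 to 31.5 mm above the panel, from the axis to 58 mm out on one side only, white line on top; round hub 38 mm across, 31 mm high, on a 58 mm skirt 8.5 mm high. x: from axis to tip, z: out of the panel, y: to the anticlockwise side, the one to push on to turn clockwise
- switch (a point): Pivot of the output toggle on the panel surface, 168 mm right (-y) of the dial, frame as dial. Its nut is 18 mm across, 6 mm high. Two fixed trimmer knobs, 18 mm across, 13 mm high, stand 78 mm up the slope (+x) and 34 mm to either side; between them a flat lamp 4 mm high
- output (a joint): Lean (rad) of the output toggle about the panel's y: +0.35 leaning up the slope, away from the front = on (as at the start); -0.35 leaning towards the front = off. It snaps over centre: once pushed past upright (0) it goes to the other end by itself and stays. Takes about 3 N near its end
- bat (a point): On the axis of the toggle's steel bat handle, 24 mm from the pivot. A round stick 7 mm thick at the foot, 12 mm at the end, which is 36 mm from the pivot (34 mm above the panel when on or off). Frame: z along the bat to its end, y as the panel's
- rod_box: Bystander: flat grey electrode box 50 x 85 x 12 mm lying on the table at the left side of the unit; origin at the centre of its underside
- gas_cup: Bystander: small brown ceramic torch cup, 26 mm across, 34 mm high, standing on the flat white deck (142 mm above the table) behind the panel; origin at the centre of its underside
- wire_brush: Bystander: wooden wire brush 240 x 24 mm, 28 mm high, lying along the deck behind the panel; origin at mid-length, on the underside
- hammer: Bystander: chipping hammer, 260 mm long, 26 mm high, lying at the left of the bench; origin at mid-handle on the table
- flange: Bystander: steel pipe flange, 90 mm across, 36 mm high, lying at the left side of the unit, near its front; origin at the centre of its underside
- square: Bystander: red magnetic welding angle, about 75 x 75 mm, 18 mm thick, lying at the left side of the unit, near its back; origin near its middle, on the table
- paste_jar: Bystander: lidded jar, 64 mm across, 70 mm high, standing at the back left of the bench; origin at the centre of its underside

How it is judged:
By the outcome, as a careful person would: the job done as asked, in the order asked, and still so for the second after the job is handed in, with the robot touching nothing.
It also fails if it takes over 64 s, if anything falls off the work surface, if the arm or the gripper's body presses on something with over 40 N, if the wrist force passes 120 N, or if a joint passes its speed limit or range.

## Working session

There is one attempt and no reset: what is moved stays moved. The work goes in short steps, Python scripts to look and compute and a tool call to move; the robot and the scene stay as the last step left them, time stands still between calls to the robot, and variables do not carry over. Pictures are saved under pics/ and viewed, at most 10 in all, crops included, and the job is handed in when it is done.

Besides the shell and the picture viewer there is one more tool, called after "Emit:" as name([rows], argument=value, ...), one row to a line, values as JSON. jog_arm: Moves the arm, as the interface text tells. Its arguments: {"type":"object","properties":{"deltas":{"type":"array","items":{"type":"array","items":{"type":"number"}}},"grip_force":{"type":"number"}},"required":["deltas"]}

```bash
mkdir -p pics; python3 - <<'E'
from plant import arm
import cv2,numpy as np
for n in("scene","top"):
    c=arm.read_camera(n); cv2.imwrite(f"pics/{n}0.png",c["color"]); np.savez(f"{n}0.npz",**c)
    print(n,c["K"].tolist(),c["dist_coeffs"],c["R"].round(3).tolist(),c["t"])
print(arm.get_obs())
E
```

```text
scene [[496.4953555855393, 0.0, 277.4695817065631], [0.0, 496.4953555855393, 213.82288136632062], [0.0, 0.0, 1.0]] [-0.06431772  0.          0.          0.          0.        ] [[0.433, 0.901, 0.02], [0.675, -0.31, -0.669], [-0.597, 0.303, -0.743]] [-425.37394319 -253.10698818 1462.10349809]
top [[389.6896535006496, 0.0, 275.9133894109237], [0.0, 389.6896535006496, 206.08710509863027], [0.0, 0.0, 1.0]] [-0.01987303  0.          0.          0.          0.        ] [[0.022, -1.0, -0.008], [-0.993, -0.021, -0.12], [0.12, 0.01, -0.993]] [152.31038687 589.15332072 817.63639239]
{'t': 0.1, 'joints': array([-1.35611252e+00,  2.21197413e-01,  1.52750902e+00,  1.99304977e-05,
        1.39469426e+00, -1.26090773e-01]), 'dq': array([-0.00092481, -0.00105204, -0.00029173, -0.00048553,  0.00088988,
       -0.00097574]), 'effort': array([ 6.41419956e-04, -4.95943701e+01, -3.88520801e+01,  6.99896249e-02,
        5.15961042e-02, -5.41740212e-05]), 'tool_pos': array([ 208.77237025, -588.49938112,  221.50906302]), 'orientation': array([-3.09431975e+00, -5.32389295e-01,  9.49217767e-05]), 'force': array([-0.17171589, -0.5437529 , -0.11525047]), 'torque': array([-0.02757769,  0.0140876 , -0.04748522]), 'grip_force': 0.0, 'finger_gap': 87.00280825154984}
```

View pics/scene0.png

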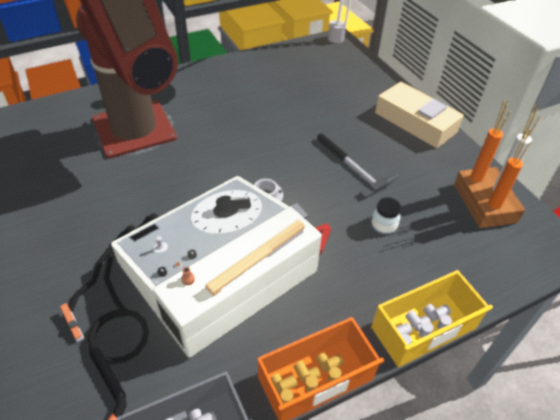

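View pics/top0.png

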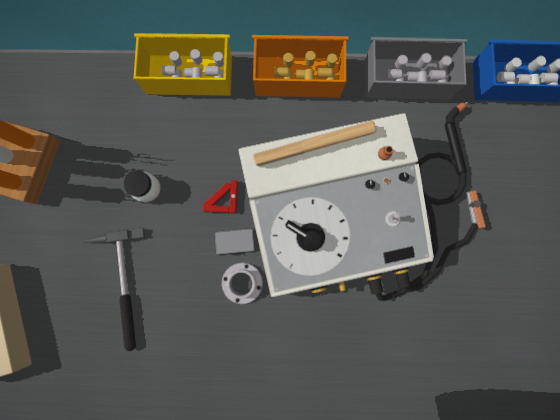

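The scene view shows the unit with the brush and cup on its deck. The top view shows the dial hub at about (311,237), the lever pointing up-left to about (288,225), and the toggle at about (393,218).

```bash
cat > h.py <<'E'
import numpy as np,cv2
def ray(c,px):
    u=cv2.undistortPoints(np.float64(px).reshape(-1,1,2),c["K"],c["dist_coeffs"]).reshape(-1,2)
    d=np.c_[u,np.ones(len(u))]@c["R"]; return -c["R"].T@c["t"],d
def onplane(c,px,p0,n):
    o,d=ray(c,px); return o+d*(((p0-o)@n)/(d@n))[:,None]
def deproj(c,px):
    o,d=ray(c,px); px=np.int32(px); return o+d*c["depth"][px[:,1],px[:,0]][:,None]
def proj(c,X): return cv2.projectPoints(np.float64(X).reshape(-1,1,3),cv2.Rodrigues(c["R"])[0],c["t"],c["K"],c["dist_coeffs"])[0].reshape(-1,2)
E
python3 - <<'E'
from h import *
c=dict(np.load("top0.npz")); s=dict(np.load("scene0.npz"))
img=c["color"]; g=img.min(2)
# disc contour
hsv=cv2.cvtColor(img,cv2.COLOR_BGR2HSV)
print("disc,panel,deck px",img[250,285],img[262,370],img[170,330])
m=np.zeros(g.shape,np.uint8); m[190:285,262:358]=(g[190:285,262:358]>195)*255
cs=max(cv2.findContours(m,0,1)[0],key=cv2.contourArea); e=cv2.fitEllipse(cv2.convexHull(cs)); print("ellipse",e,cv2.contourArea(cs))
# panel plane from depth
yy,xx=np.mgrid[225:250,340:380]; P=deproj(c,np.c_[xx.ravel(),yy.ravel()])
yy,xx=np.mgrid[255:265,270:340]; P=np.r_[P,deproj(c,np.c_[xx.ravel(),yy.ravel()])]
p0=P.mean(0); u,sv,vt=np.linalg.svd(P-p0); n=vt[2]*np.sign(vt[2][2]); print("plane",p0,n,"tilt",np.degrees(np.arccos(n[2])),"yaw",np.degrees(np.arctan2(-n[1],-n[0])),"res",np.abs((P-p0)@n).mean())
print("dial",onplane(c,[e[0]],p0,n))
# unit corners approx
dk=deproj(c,[[330,170],[275,180],[350,160]]);print("deck z",dk[:,2])
def crop(c,u,v,w,h,k,f): cv2.imwrite(f,cv2.resize(c["color"][v:v+h,u:u+w],None,fx=k,fy=k,interpolation=cv2.INTER_CUBIC))
crop(c,240,110,200,190,4,"pics/topc.png"); crop(s,110,170,220,180,3.6,"pics/scenec.png")
E
```

```text
disc,panel,deck px [190 192 192] [150 149 147] [201 211 213]
ellipse ((332.06939697265625, 280.74249267578125), (1.5718439817428589, 56.16768264770508), 77.12901306152344) 16.0
plane [499.48543712  41.52448571 106.0142338 ] [-0.94368861 -0.32649568  0.05340761] tilt 86.9385128525655 yaw 19.084503889501605 res 12.542969467487552
dial [[ 507.29924427  206.10185001 1250.18826603]]
deck z [140.56662092 139.44865577 139.67073686]
```

View pics/topc.png

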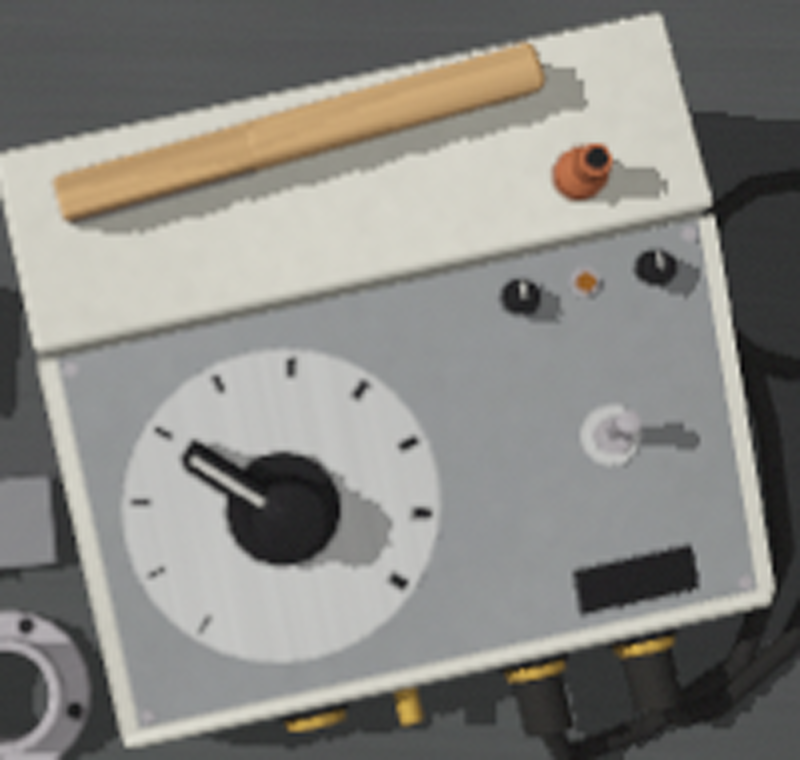

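View pics/scenec.png

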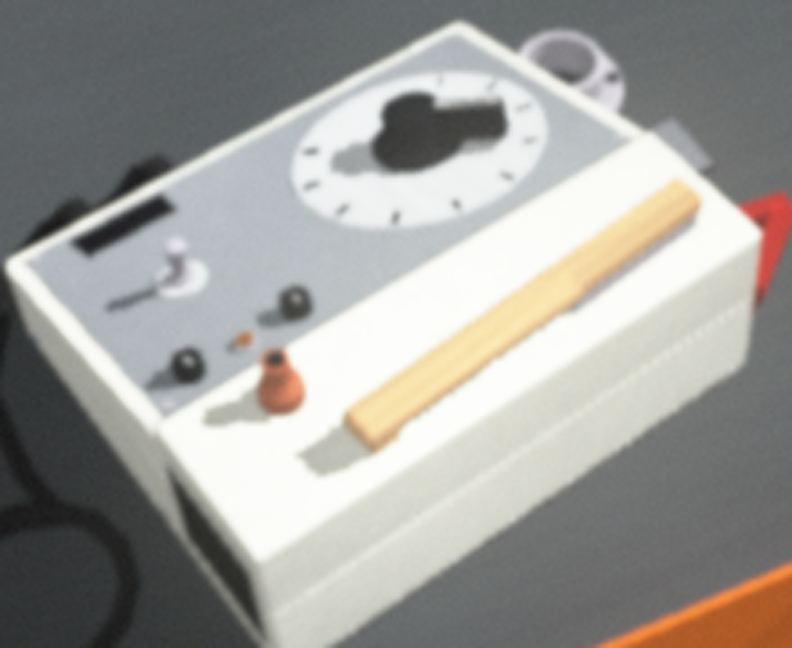

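The crops show the lever at mark four, crop (163,432), so there are three clicks to mark seven at (361,390). The toggle nut is at crop (610,435), with the bat leaning up the slope.

```bash
cat > m.py <<'E'
from h import *
from scipy.spatial.transform import Rotation as Ro
c=dict(np.load("top0.npz")); s=dict(np.load("scene0.npz"))
def cr(a,o,k): return (np.float64(a)+.5)/k-.5+np.array(o)
mk=cr([[205,624],[155,572],[140,502],[163,432],[218,383],[291,367],[361,390],[408,443],[422,512],[399,581]],(240,110),4)
yy,xx=np.mgrid[205:260,335:385]; px=np.c_[xx.ravel(),yy.ravel()]
px=px[(c["depth"][px[:,1],px[:,0]]>0)&(c["color"][px[:,1],px[:,0]].min(1)>130)]
P=deproj(c,px); ok=(P[:,2]>60)&(P[:,2]<150);P=P[ok]
for _ in range(4):
    A=np.c_[P[:,:2],np.ones(len(P))]; q=np.linalg.lstsq(A,P[:,2],rcond=None)[0]; r=np.abs(A@q-P[:,2]); P=P[r<max(2*np.median(r),.5)]
n=np.array([-q[0],-q[1],1]);n/=np.linalg.norm(n)
print(len(P),"tilt",np.degrees(np.arccos(n[2])),"yaw",np.degrees(np.arctan2(-n[1],-n[0])),np.median(r))
M=onplane(c,mk,np.array([0,0,q[2]]),n)
a=np.radians(135-30*np.arange(10)); L=70*np.c_[np.cos(a),np.sin(a),0*a]
Lc=L-L.mean(0); Rr,_=Ro.align_vectors(M-M.mean(0),Lc); R=Rr.as_matrix(); D=M.mean(0)-R@L.mean(0)
print("dial",D,"R",R.round(3).tolist(),"res",np.linalg.norm(L@R.T+D-M,axis=1).round(1))
yaw=np.arctan2(R[1,0],R[0,0]);print("yaw",np.degrees(yaw),"tilt",np.degrees(np.arccos(R[2,2])))
R=Ro.from_euler("ZY",[yaw,-np.radians(15)]).as_matrix()
B=D+R@[0,-168,0]
print("switch",B,"px",proj(c,B),(proj(c,B)-[240,110])*4,"scene",(proj(s,B)-[110,170])*3.6, "dial scene",(proj(s,D)-[110,170])*3.6)
print("bat end",B+36*R@[np.sin(.35),0,np.cos(.35)])
np.savez("pose.npz",R=R,D=D,B=B)
E
python3 m.py
```

```text
1654 tilt 15.049733090324981 yaw 15.83066677291797 0.5927078093019844
dial [517.53039514  95.25278504 111.12395154] R [[0.939, -0.238, -0.25], [0.227, 0.971, -0.071], [0.259, 0.01, 0.966]] res [0.2 0.5 0.4 0.4 0.3 0.  0.5 0.1 0.5 0.7]
yaw 13.608930150798601 tilt 15.04973309032496
switch [557.05972004 -68.03050398 111.12395154] px [[392.44833449 218.31508964]] [[609.79333798 433.26035856]] scene [[180.46550155 278.92435469]] dial scene [[418.59175485 145.72357625]]
bat end [560.14179591 -67.28436285 146.98401403]
```

```bash
cat > go.py <<'E'
# usage: go.py px py h drop phi_deg  -> tool-frame deltas (cm, deg) so that the finger axis passes panel point (px,py,h), TCP 'drop' mm lower
import sys
from h import *
from scipy.spatial.transform import Rotation as Ro
from plant import arm
Z=np.load("pose.npz");R,D=Z["R"],Z["D"]
o=arm.get_obs(); T=Ro.from_rotvec(o["orientation"]).as_matrix()
print("t",o["t"],"pos",o["tool_pos"].round(1),"F",o["force"].round(1),"gap",round(o["finger_gap"],1),"j",o["joints"].round(2))
Q=R.T@(o["tool_pos"]-D); print("TCP in panel",Q.round(1))
yaw=np.degrees(np.arctan2(R[1,0],R[0,0])); ty=np.degrees(np.arctan2(T[1,0],T[0,0]))
for a in sys.argv[1:]:
    px,py,h,dr,phi=map(float,a.split(","))
    W=D+R@[px,py,h]-[0,0,dr]
    d=T.T@(W-o["tool_pos"])/10; turn=ty-(yaw+phi); turn=(turn+180)%360-180
    print(a,"->",d.round(2),"turn",round(turn,1),"world",W.round(1))
def lever(phi_f,r=45,gap=0):
    f=np.radians(phi_f); return r*np.array([np.cos(f),np.sin(f)])+(22+gap)*np.array([-np.sin(f),np.cos(f)])
E
python3 go.py 40,-168,120,0,0 40,-168,22,6,0
```

```text
t 0.1 pos [ 208.8 -588.5  221.5] F [-0.2 -0.5 -0.1] gap 87.0 j [-1.36  0.22  1.53  0.    1.39 -0.13]
TCP in panel [-416.7 -591.9  225.9]
40,-168,120,0,0 -> [ 50.98 -37.34  -1.51] turn 5.9 world [564.4 -66.2 237.4]
40,-168,22,6,0 -> [ 53.5  -37.06   8.56] turn 5.9 world [589.1 -60.3 136.7]
```

Emit:
jog_arm([
  [53.5,-37.1,-2.5,5.9,1],
  [53.5,-37.1,-2.5,5.9,1],
  [53.5,-37.1,-2.5,5.9,1],
  [53.5,-37.1,-2.5,5.9,1],
  [53.5,-37.1,-2.5,5.9,1],
])

```text
t: 0.6
tool_pos: [355.4, -384.3, 231.8]
orientation: [-3.119, -0.372, 0.0]
force: [1.1, -0.3, -0.0]
finger_gap: 55.1
grip_force: 0.0
```

```bash
python3 go.py 40,-168,22,6,0
```

```text
t 0.6 pos [ 355.4 -384.3  231.8] F [ 1.1 -0.3 -0. ] gap 55.1 j [-0.98 -0.03  1.78  0.    1.39  0.36]
TCP in panel [-230.  -428.   186.5]
40,-168,22,6,0 -> [ 30.33 -26.     9.52] turn -0.0 world [589.1 -60.3 136.7]
```

Emit:
jog_arm([
  [29.5,-25.0,0,0,1],
  [29.5,-25.0,0,0,1],
  [29.5,-25.0,0,0,1],
  [29.5,-25.0,0,0,1],
  [29.5,-25.0,0,0,1],
])

```text
t: 1.1
tool_pos: [502.7, -182.3, 231.9]
orientation: [-3.119, -0.373, 0.0]
force: [0.5, -1.2, 0.1]
finger_gap: 15.2
grip_force: 0.0
```

Emit:
jog_arm([
  [0,0,0,0,1],
  [0,0,0,0,1],
  [0,0,0,0,1],
])

```text
t: 1.4
tool_pos: [501.4, -184.9, 231.8]
orientation: [3.119, 0.372, -0.002]
force: [-0.4, -0.3, 0.1]
finger_gap: 1.1
grip_force: 0.0
```

```bash
python3 go.py 40,-168,22,6,0
```

```text
t 1.4 pos [ 501.4 -184.9  231.8] F [-0.4 -0.3  0.1] gap 1.1 j [-0.5  -0.    1.75 -0.    1.39  0.83]
TCP in panel [ -47.6 -268.5  137.6]
40,-168,22,6,0 -> [ 11.46 -10.06   9.49] turn -0.0 world [589.1 -60.3 136.7]
```

Emit:
jog_arm([
  [11.4,-10.0,3,0,1],
  [11.4,-10.0,3,0,1],
  [11.4,-10.0,3,0,1],
  [11.4,-10.0,4,0,1],
  [11.4,-10.0,4,0,1],
])

```text
t: 1.9
tool_pos: [588.0, -60.6, 189.8]
orientation: [-3.118, -0.373, 0.006]
force: [-0.4, 0.3, -0.1]
finger_gap: 0.4
grip_force: 0.0
```

```bash
python3 go.py 40,-168,22,6,0; python3 - <<'E'
from plant import arm
import cv2
s=arm.read_camera("scene")["color"][160:310,100:320]; t=arm.read_camera("top")["color"][110:310,230:450]
cv2.imwrite("pics/a.png",cv2.hconcat([cv2.resize(s,(396,360),interpolation=2),cv2.resize(t,(396,360),interpolation=2)]))
E
```

```text
t 1.9 pos [588.  -60.6 189.8] F [-0.4  0.3 -0.1] gap 0.4 j [-0.24  0.17  1.65 -0.    1.33  1.1 ]
TCP in panel [  51.1 -168.1   67.8]
40,-168,22,6,0 -> [ 0.13 -0.    5.31] turn 0.0 world [589.1 -60.3 136.7]
```

View pics/a.png

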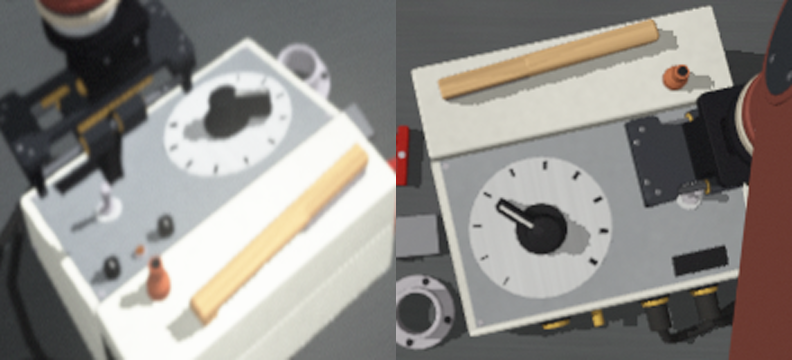

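The fingers are shut and hanging up-slope of the toggle, about 50 mm clear of the panel, and nothing has been disturbed. I'll descend next.

Emit:
jog_arm([
  [0.1,0,2,0,1],
  [0.1,0,4,0,1],
  [0.1,0,5.3,0,1],
  [0.1,0,5.3,0,1],
])

```text
t: 2.4
tool_pos: [588.5, -61.3, 137.5]
orientation: [-3.119, -0.369, 0.005]
force: [-1.6, 0.6, -0.3]
finger_gap: 0.4
grip_force: 0.0
```

```bash
python3 go.py 9.5,-168,24,6,0 7.5,-168,24,6,0 40,-168,70,0,0;python3 - <<'E'
from plant import arm
from h import *
c=arm.read_camera("scene");o=arm.get_obs();p=proj(c,o["tool_pos"])[0];print(p)
u,v=map(int,p); cv2.circle(c["color"],(u,v),1,(0,0,255),-1)
cv2.imwrite("pics/b.png",cv2.resize(c["color"][v-50:v+50,u-65:u+65],None,fx=6,fy=6,interpolation=2))
E
```

```text
t 2.4 pos [588.5 -61.3 137.5] F [-1.6  0.6 -0.3] gap 0.4 j [-0.24  0.22  1.69 -0.    1.23  1.1 ]
TCP in panel [  37.9 -168.8   17.1]
9.5,-168,24,6,0 -> [-2.92 -0.08  0.68] turn -0.1 world [559.9 -67.3 130.8]
7.5,-168,24,6,0 -> [-3.11 -0.07  0.73] turn -0.1 world [558.1 -67.8 130.2]
40,-168,70,0,0 -> [-1.18 -0.09 -5.16] turn -0.1 world [577.  -63.2 189.1]
[165.98987521 249.3818116 ]
```

View pics/b.png

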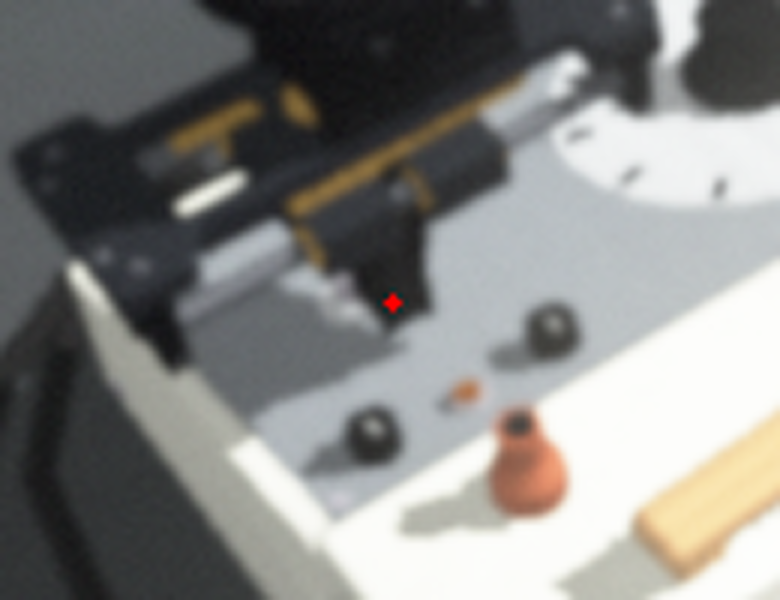

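The finger tip is close up-slope of the bat and between the trimmer knobs. I'll push slowly towards the front, dropping with the slope.

Emit:
jog_arm([
  [-0.7,-0.1,0.2,0,1],
  [-1.2,-0.1,0.3,0,1],
  [-1.6,-0.1,0.4,0,1],
  [-2.0,-0.1,0.5,0,1],
  [-2.3,-0.1,0.6,0,1],
])

```text
t: 2.95
tool_pos: [568.6, -64.6, 134.4]
orientation: [3.118, 0.373, 0.005]
force: [2.3, 0.3, 2.0]
finger_gap: 0.1
grip_force: 1.2
```

Emit:
jog_arm([
  [-0.2,0,0.05,0,1],
  [-0.4,0,0.1,0,1],
  [-0.6,0,0.1,0,1],
  [-0.7,0,0.1,0,1],
  [-0.7,0,0.1,0,1],
])

```text
t: 3.45
tool_pos: [560.5, -66.0, 131.8]
orientation: [-3.119, -0.373, 0.001]
force: [0.1, -1.1, -0.2]
finger_gap: 0.2
grip_force: 0.0
```

```bash
python3 go.py 7.5,-168,24,6,0
```

```text
t 3.45 pos [560.5 -66.  131.8] F [ 0.1 -1.1 -0.2] gap 0.2 j [-0.26  0.16  1.77  0.    1.21  1.08]
TCP in panel [   9.1 -166.9   19. ]
7.5,-168,24,6,0 -> [-0.28  0.11  0.16] turn 0.0 world [558.1 -67.8 130.2]
```

Emit:
jog_arm([
  [0.8,0,0,0,1],
  [0.8,0,-3,0,1],
  [0.8,0,-7,0,1],
  [0.8,-4,-8,-8,1],
  [0.8,-8,-8,-16,1],
])

```text
t: 3.95
tool_pos: [552.1, 13.5, 215.5]
orientation: [3.034, 0.807, 0.009]
force: [-0.2, 0.2, -0.4]
finger_gap: 0.3
grip_force: 0.0
```

```bash
cat > lv.py <<'E'
import sys,math,subprocess
# lv.py phi,gap,extra_up ...
out=[]
for a in sys.argv[1:]:
    p,g,u=map(float,a.split(",")); f=math.radians(p); r=45
    x=r*math.cos(f)-(22+g)*math.sin(f); y=r*math.sin(f)+(22+g)*math.cos(f)
    out.append(f"{x:.2f},{y:.2f},20,{6-u},{p}")
print(subprocess.run(["python3","go.py"]+out,capture_output=True,text=True).stdout)
E
python3 lv.py 50,10,80 50,10,0; python3 - <<'E'
from plant import arm
from h import *
c=arm.read_camera("scene");B=np.load("pose.npz")["B"];u,v=map(int,proj(c,B)[0])
cv2.imwrite("pics/c.png",cv2.resize(c["color"][v-50:v+50,u-65:u+65],None,fx=6,fy=6,interpolation=2))
E
```

```text
t 3.95 pos [552.1  13.5 215.5] F [-0.2  0.2 -0.4] gap 0.3 j [-0.12  0.05  1.73  0.    1.36  0.93]
TCP in panel [ 40.9 -87.6  97.1]
4.41,55.04,20,-74.0,50.0 -> [  2.5  -14.12   0.96] turn -33.8 world [503.7 148.5 205.6]
4.41,55.04,20,6.0,50.0 -> [  2.46 -14.15   8.96] turn -33.8 world [503.7 148.5 125.6]
```

View pics/c.png

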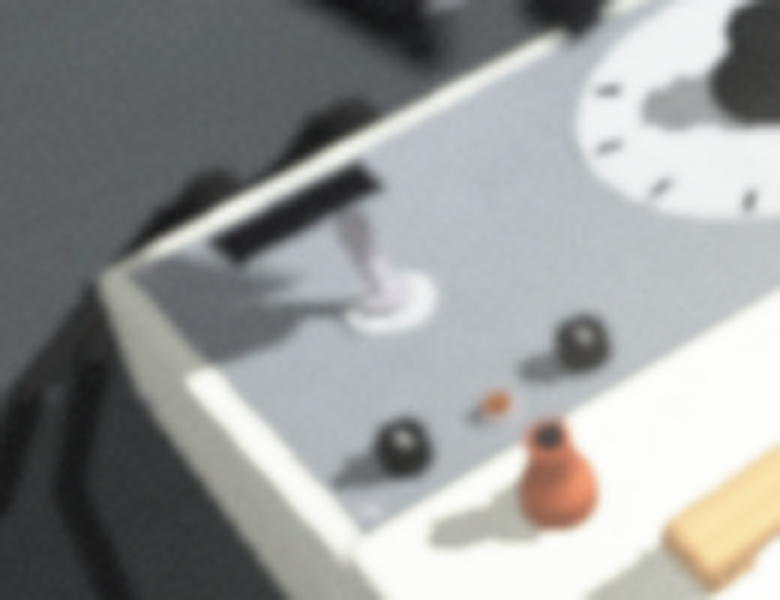

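The toggle now leans to the front, with its end at (350,220) against the nut at (390,300), so the output is off. The nut is at the predicted pixel, so the unit hasn't moved. The lever is next.

Emit:
jog_arm([
  [2.5,-14.1,1,-33.8,1],
  [2.5,-14.1,1,-33.8,1],
  [2.5,-14.1,1,-33.8,1],
  [2.5,-14.1,1,-33.8,1],
  [2.5,-14.1,1,-33.8,1],
])

```text
t: 4.5
tool_pos: [501.6, 149.9, 202.0]
orientation: [2.669, 1.656, -0.0]
force: [0.6, 0.2, 0.5]
finger_gap: 0.3
grip_force: 0.0
```

Emit:
jog_arm([
  [0,0,2,0,1],
  [0,0,4,0,1],
  [0,0,4,0,1],
])

```text
t: 4.8
tool_pos: [500.3, 147.4, 159.3]
orientation: [-2.675, -1.644, 0.008]
force: [-0.7, 0.7, 0.0]
finger_gap: 0.6
grip_force: 0.0
```

```bash
python3 lv.py 50,10,0
```

```text
t 4.8 pos [500.3 147.4 159.3] F [-0.7  0.7  0. ] gap 0.6 j [ 0.14  0.03  1.86 -0.    1.26  0.6 ]
TCP in panel [ 8.2 54.8 47.7]
4.41,55.04,20,6.0,50.0 -> [0.26 0.26 3.37] turn -0.5 world [503.7 148.5 125.6]
```

Emit:
jog_arm([
  [0.2,0.2,1.5,0,1],
  [0.2,0.2,3.3,0,1],
  [0.2,0.2,3.3,0,1],
  [0.2,0.2,3.3,0,1],
])

```text
t: 5.2
tool_pos: [504.9, 149.2, 129.3]
orientation: [-2.674, -1.65, 0.0]
force: [-0.6, 0.7, 0.7]
finger_gap: 0.6
grip_force: 0.0
```

```bash
python3 lv.py 45,3,0 37,0,0 32,0,0 27,0,0
```

```text
t 5.2 pos [504.9 149.2 129.3] F [-0.6  0.7  0.7] gap 0.6 j [0.14 0.07 1.87 0.   1.2  0.6 ]
TCP in panel [ 5.1 55.4 17.5]
14.14,49.50,20,6.0,45.0 -> [0.08 1.   0.12] turn 4.7 world [514.1 145.4 128.1]
22.70,44.65,20,6.0,37.0 -> [ 0.24  1.94 -0.1 ] turn 12.7 world [523.3 142.6 130.3]
26.50,42.50,20,6.0,32.0 -> [ 0.31  2.36 -0.2 ] turn 17.7 world [527.4 141.4 131.3]
30.11,40.03,20,6.0,27.0 -> [ 0.35  2.79 -0.29] turn 22.7 world [531.3 139.8 132.2]
```

Emit:
jog_arm([
  [0.1,1.0,0.1,4.7,1],
  [0.2,1.6,0,9,1],
  [0.25,1.95,-0.1,12.7,1],
  [0.3,2.4,-0.2,17.7,1],
  [0.35,2.8,-0.3,22.7,1],
])

```text
t: 5.7
tool_pos: [531.8, 140.3, 133.3]
orientation: [-2.947, -1.087, -0.002]
force: [-1.0, 1.5, -1.3]
finger_gap: 0.6
grip_force: 0.5
```

Emit:
jog_arm([
  [0,0,0,0,1],
  [0,0,0,0,1],
])

```text
t: 5.9
tool_pos: [531.9, 140.0, 133.2]
orientation: [2.944, 1.096, 0.003]
force: [-0.3, -0.1, -1.0]
finger_gap: 0.5
grip_force: 0.1
```

```bash
python3 lv.py 26,0,0 15,2,0 7,0,0 2,0,0 -3,0,0; cat > look.py <<'E'
# lever direction from the dark pixels on the disc (top camera): angle in panel frame using the pixels outside the hub, on plane at lever-top height
from plant import arm
from h import *
Z=np.load("pose.npz");R,D=Z["R"],Z["D"]
for n in("top","scene"):
    c=arm.read_camera(n); np.savez(n+"_l.npz",**c); p=D+R@[0,0,31]
    h,w=c["depth"].shape; yy,xx=np.mgrid[:h,:w]; px=np.c_[xx.ravel(),yy.ravel()]
    X=(onplane(c,px,p,R[:,2])-p)@R; r=np.hypot(X[:,0],X[:,1]); dark=c["color"].reshape(-1,3).max(1)<60
    k=dark&(r>42)&(r<56); a=np.degrees(np.arctan2(X[k,1],X[k,0]))
    hs,e=np.histogram(a,bins=36,range=(-180,180)); print(n,[(int(e[i]+5),int(hs[i])) for i in range(36) if hs[i]>3])
E
python3 look.py
```

```text
t 5.9 pos [531.9 140.  133.2] F [-0.3 -0.1 -1. ] gap 0.5 j [ 0.11  0.12  1.81 -0.    1.21  0.97]
TCP in panel [29.3 40.1 15. ]
30.80,39.50,20,6.0,26.0 -> [-0.02  0.06  0.08] turn 1.2 world [532.1 139.4 132.4]
37.26,34.83,20,6.0,15.0 -> [ 0.32  0.76 -0.09] turn 12.2 world [539.3 136.4 134.1]
41.98,27.32,20,6.0,7.0 -> [ 0.39  1.64 -0.21] turn 20.2 world [545.5 130.1 135.3]
44.20,23.56,20,6.0,2.0 -> [ 0.4   2.07 -0.27] turn 25.2 world [548.5 127.  135.9]
46.09,19.61,20,6.0,-3.0 -> [ 0.39  2.5  -0.32] turn 30.2 world [551.2 123.6 136.4]

top [(105, 27)]
scene [(-175, 11), (-55, 7), (-45, 14), (-35, 14), (-25, 9), (-15, 7), (-5, 6), (5, 4), (175, 5)]
```

Emit:
jog_arm([
  [0.15,0.4,-0.05,6,1],
  [0.32,0.76,-0.1,12,1],
])

```text
t: 6.2
tool_pos: [538.6, 136.4, 133.5]
orientation: [3.044, 0.775, 0.001]
force: [-0.2, -0.4, -0.2]
finger_gap: 0.2
grip_force: 0.0
```

Emit:
jog_arm([
  [0,0.3,0,0,1],
])

```text
t: 6.3
tool_pos: [540.3, 133.7, 133.5]
orientation: [3.043, 0.78, 0.001]
force: [0.2, 0.9, -0.9]
finger_gap: 0.3
grip_force: 0.0
```

Emit:
jog_arm([
  [0,0.3,0,4,1],
])

```text
t: 6.4
tool_pos: [541.4, 131.0, 133.3]
orientation: [3.068, 0.677, 0.0]
force: [0.2, 1.4, -0.5]
finger_gap: 0.7
grip_force: 0.0
```

```bash
python3 lv.py 9,0,0 7,0,0 2,0,0 -3,0,0
```

```text
t 6.4 pos [541.4 131.  133.3] F [ 0.2  1.4 -0.5] gap 0.7 j [ 0.1   0.14  1.79 -0.    1.21  1.23]
TCP in panel [36.3 29.1 13.2]
41.00,28.77,20,6.0,9.0 -> [ 0.27  0.09 -0.18] turn 2.3 world [544.2 131.3 135.1]
41.98,27.32,20,6.0,7.0 -> [ 0.33  0.25 -0.2 ] turn 4.3 world [545.5 130.1 135.3]
44.20,23.56,20,6.0,2.0 -> [ 0.47  0.66 -0.26] turn 9.3 world [548.5 127.  135.9]
46.09,19.61,20,6.0,-3.0 -> [ 0.57  1.08 -0.31] turn 14.3 world [551.2 123.6 136.4]
```

Emit:
jog_arm([
  [0.3,0.25,-0.2,4,1],
])

```text
t: 6.5
tool_pos: [544.2, 130.0, 134.6]
orientation: [-3.089, -0.567, 0.003]
force: [-2.8, 2.5, -0.8]
finger_gap: 0.9
grip_force: 1.4
```

Emit:
jog_arm([
  [0.05,0.25,-0.05,3,1],
])

```text
t: 6.6
tool_pos: [546.0, 128.4, 135.4]
orientation: [-3.103, -0.486, 0.002]
force: [-0.4, 2.4, -1.0]
finger_gap: 0.7
grip_force: 1.3
```

Emit:
jog_arm([
  [0.05,0.25,-0.05,3,1],
])

```text
t: 6.7
tool_pos: [547.4, 126.2, 135.9]
orientation: [-3.114, -0.405, 0.001]
force: [1.1, 2.3, -1.7]
finger_gap: 0.2
grip_force: 1.1
```

Emit:
jog_arm([
  [0.05,0.25,-0.05,3,1],
])

```text
t: 6.8
tool_pos: [548.7, 123.8, 136.5]
orientation: [-3.124, -0.324, 0.0]
force: [-0.2, 2.9, -0.4]
finger_gap: 0.4
grip_force: 0.7
```

Emit:
jog_arm([
  [0,0,0,0,1],
])

```text
t: 6.9
tool_pos: [548.8, 123.3, 136.6]
orientation: [-3.125, -0.325, 0.0]
force: [-0.3, 0.5, 0.3]
finger_gap: 0.4
grip_force: 0.3
```

```bash
python3 lv.py -3,0,0; python3 - <<'E'
from plant import arm
from h import *
D=np.load("pose.npz")["D"]; ims=[]
for n in("scene","top"):
    c=arm.read_camera(n);u,v=map(int,proj(c,D)[0]); ims.append(cv2.resize(c["color"][v-50:v+50,u-50:u+50],None,fx=4,fy=4,interpolation=2))
cv2.imwrite("pics/d.png",cv2.hconcat(ims))
E
```

```text
t 6.9 pos [548.8 123.3 136.6] F [-0.3  0.5  0.3] gap 0.4 j [0.08 0.15 1.77 0.   1.22 1.44]
TCP in panel [42.3 19.9 15. ]
46.09,19.61,20,6.0,-3.0 -> [0.24 0.02 0.02] turn 1.3 world [551.2 123.6 136.4]
```

View pics/d.png

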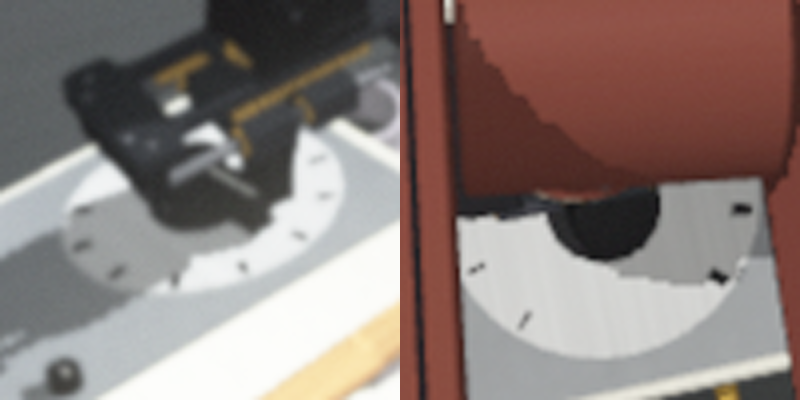

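```bash
python3 - <<'E'
from plant import arm
from h import *
Z=np.load("pose.npz");R,D=Z["R"],Z["D"]; c=dict(np.load("scene0.npz"));u,v=map(int,proj(c,D)[0])
p=D+R@[0,0,31.5]
X=(onplane(c,np.array([[205,165],[232,180],[260,195]])/4+[u-50,v-50],p,R[:,2])-p)@R
print(X.round(1),np.degrees(np.arctan2(X[2,1]-X[0,1],X[2,0]-X[0,0])))
for f in(15,0,-5,-15): print(f,(proj(c,D+R@[56*np.cos(np.radians(f)),56*np.sin(np.radians(f)),31.5])-[u-50,v-50])*4)
E
```

```text
[[14.6  0.7 -0. ]
 [38.2  2.5  0. ]
 [61.5  4.6  0. ]] 4.797405139685074
15 [[267.03715006 181.12709795]]
0 [[246.90748888 194.98985593]]
-5 [[239.15271316 199.07466045]]
-15 [[222.44697382 206.21899114]]
```

The white line runs from scene crop (205,165) to (260,195), which puts the lever at about +4°. It is past mark five and just short of the halfway point to six, so the finger acts about 6° thinner than I assumed. I'll continue with that correction.

Emit:
jog_arm([
  [0.15,0.25,0,2,1],
])

```text
t: 7.1
tool_pos: [550.4, 121.5, 136.6]
orientation: [-3.13, -0.27, 0.001]
force: [-0.5, 0.4, -0.1]
finger_gap: 0.2
grip_force: 0.3
```

Emit:
jog_arm([
  [0.1,0.25,0,2,1],
  [0.1,0.4,0,2,1],
])

```text
t: 7.3
tool_pos: [552.5, 117.3, 136.7]
orientation: [3.134, 0.215, 0.0]
force: [0.2, 0.9, 0.0]
finger_gap: 0.3
grip_force: 0.0
```

Emit:
jog_arm([
  [0,0,0,0,1],
])

```text
t: 7.4
tool_pos: [552.5, 117.2, 136.7]
orientation: [3.134, 0.215, 0.0]
force: [0.2, 0.2, 0.1]
finger_gap: 0.4
grip_force: 0.0
```

```bash
python3 lv.py -9,0,0 -15,0,0 -21,0,0; cat > wl.py <<'E'
# white line of the lever: bright pixels seen on the lever-top plane, within the lever's length, whose neighbourhood is dark
from plant import arm
from h import *
Z=np.load("pose.npz");R,D=Z["R"],Z["D"]; p=D+R@[0,0,31.5]
for n in("scene","top"):
    c=arm.read_camera(n); g=c["color"].max(2)
    th=cv2.morphologyEx(g,cv2.MORPH_TOPHAT,np.ones((5,5)))
    h,w=g.shape; yy,xx=np.mgrid[:h,:w]; px=np.c_[xx.ravel(),yy.ravel()]
    X=(onplane(c,px,p,R[:,2])-p)@R; r=np.hypot(X[:,0],X[:,1]); k=(th.ravel()>35)&(r>14)&(r<54)
    a=np.degrees(np.arctan2(X[k,1],X[k,0])); hs,e=np.histogram(a,bins=72,range=(-180,180))
    print(n,[(int(e[i]+2.5),int(hs[i])) for i in range(72) if hs[i]>3])
E
python3 wl.py
```

```text
t 7.4 pos [552.5 117.2 136.7] F [0.2 0.2 0.1] gap 0.4 j [ 0.07  0.15  1.77 -0.    1.22  1.5 ]
TCP in panel [44.5 13.1 14.5]
47.89,14.69,20,6.0,-9.0 -> [ 0.17 -0.17 -0.02] turn 3.2 world [554.  119.2 136.8]
49.16,9.60,20,6.0,-15.0 -> [ 0.35  0.32 -0.05] turn 9.2 world [556.4 114.5 137.2]
49.90,4.41,20,6.0,-21.0 -> [ 0.47  0.83 -0.07] turn 15.2 world [558.3 109.7 137.4]

scene [(-87, 5), (-17, 11), (-12, 9), (102, 6), (107, 9), (112, 6), (132, 4), (142, 4), (147, 4), (157, 6), (162, 6), (167, 8), (172, 4)]
top [(37, 4), (42, 4)]
```

The white line now measures about −15°, which is mark six. One more click to go.

Emit:
jog_arm([
  [0.2,0.1,0,5,1],
  [0.35,0.35,-0.05,9,1],
  [0.45,0.8,-0.05,15,1],
])

```text
t: 7.8
tool_pos: [558.1, 110.3, 137.2]
orientation: [-3.135, 0.202, -0.0]
force: [0.8, -0.5, 0.1]
finger_gap: 0.2
grip_force: 0.0
```

```bash
python3 lv.py -27,0,0 -31,0,0 -35,0,0 -39,0,0; python3 wl.py
```

```text
t 7.8 pos [558.1 110.3 137.2] F [ 0.8 -0.5  0.1] gap 0.2 j [0.06 0.16 1.76 0.   1.22 1.76]
TCP in panel [48.3  5.1 14.1]
50.08,-0.83,20,6.0,-27.0 -> [ 0.23  0.55 -0.02] turn 6.0 world [559.7 104.6 137.4]
49.90,-4.32,20,6.0,-31.0 -> [ 0.34  0.88 -0.01] turn 10.0 world [560.4 101.2 137.4]
49.48,-7.79,20,6.0,-35.0 -> [ 0.43  1.22 -0.  ] turn 14.0 world [560.8  97.7 137.2]
48.82,-11.22,20,6.0,-39.0 -> [0.49 1.56 0.02] turn 18.0 world [561.   94.2 137.1]

scene [(-177, 5), (-167, 5), (-162, 4), (-157, 6), (-152, 6), (-147, 8), (-137, 10), (-132, 7), (-92, 4), (-87, 4), (-82, 5), (-77, 4), (-17, 10), (-12, 9), (97, 4), (102, 5), (107, 4), (122, 4), (157, 5), (162, 5), (167, 4)]
top [(12, 4), (17, 8), (22, 9), (27, 5)]
```

Emit:
jog_arm([
  [0.1,0.3,0,3,1],
  [0.2,0.55,0,6,1],
  [0.3,0.75,0,8,1],
  [0.35,0.9,0,10,1],
])

```text
t: 8.3
tool_pos: [560.1, 101.3, 136.9]
orientation: [-3.106, 0.468, 0.001]
force: [-0.2, 1.5, -0.8]
finger_gap: 0.1
grip_force: 0.7
```

Emit:
jog_arm([
  [0.05,0.2,0,2,1],
])

```text
t: 8.4
tool_pos: [560.2, 99.2, 137.0]
orientation: [-3.097, 0.522, 0.0]
force: [0.4, 1.2, -0.7]
finger_gap: 0.2
grip_force: 0.5
```

```bash
python3 lv.py -35,0,0 -37,0,0 -39,0,0 -41,0,0; python3 wl.py
```

```text
t 8.4 pos [560.2  99.2 137. ] F [ 0.4  1.2 -0.7] gap 0.2 j [0.04 0.16 1.76 0.   1.22 1.94]
TCP in panel [47.6 -6.2 14. ]
49.48,-7.79,20,6.0,-35.0 -> [ 0.11  0.12 -0.02] turn 2.3 world [560.8  97.7 137.2]
49.18,-9.51,20,6.0,-37.0 -> [ 0.18  0.28 -0.02] turn 4.3 world [560.9  96.  137.2]
48.82,-11.22,20,6.0,-39.0 -> [ 0.24  0.45 -0.01] turn 6.3 world [561.   94.2 137.1]
48.40,-12.92,20,6.0,-41.0 -> [0.3  0.61 0.  ] turn 8.3 world [561.   92.5 137. ]

scene [(-172, 4), (-167, 6), (-162, 5), (-32, 7), (-27, 13), (82, 6), (87, 7), (92, 8), (97, 5)]
top [(-87, 4), (-72, 7), (-67, 6), (-12, 4), (2, 7), (7, 5), (117, 4)]
```

Lever at about −28°, nearly halfway. A small further push should do it.

Emit:
jog_arm([
  [0.1,0.2,0,2,1],
  [0.15,0.35,0,4,1],
])

```text
t: 8.7
tool_pos: [560.4, 95.0, 137.1]
orientation: [3.078, -0.63, -0.0]
force: [0.2, -0.1, 0.6]
finger_gap: 0.2
grip_force: 0.0
```

Emit:
jog_arm([
  [0,0,0,0,1],
])

```text
t: 8.8
tool_pos: [560.5, 94.9, 137.2]
orientation: [3.078, -0.63, -0.0]
force: [0.3, -0.0, -0.2]
finger_gap: 0.5
grip_force: 0.0
```

```bash
python3 lv.py -39,0,0; python3 wl.py
```

```text
t 8.8 pos [560.5  94.9 137.2] F [ 0.3 -0.  -0.2] gap 0.5 j [ 0.03  0.16  1.76 -0.    1.22  2.  ]
TCP in panel [ 47.  -10.5  14.4]
48.82,-11.22,20,6.0,-39.0 -> [0.07 0.04 0.01] turn 2.3 world [561.   94.2 137.1]

scene [(-47, 12), (-42, 10), (77, 4), (82, 8), (87, 5), (92, 5), (97, 7), (102, 4), (107, 4), (172, 4)]
top [(-92, 5), (-72, 8), (-52, 4), (-12, 5), (-7, 4), (-2, 7), (2, 5)]
```

The lever reads −45°, which is mark seven. I'll back off, lift, and go to the front side of the toggle.

Emit:
jog_arm([
  [0,-0.8,0,0,1],
  [0,-1.0,-2,0,1],
  [0,-1.0,-6,0,1],
  [0,-1.0,-8,0,1],
  [0,-1.0,-8,0,1],
])

```text
t: 9.4
tool_pos: [567.1, 104.9, 221.5]
orientation: [-3.075, 0.631, -0.011]
force: [0.8, 0.4, 0.6]
finger_gap: 0.3
grip_force: 0.0
```

```bash
python3 wl.py; python3 go.py -42,-168,22,-44,0
```

```text
scene [(-52, 5), (-47, 15), (-42, 15), (167, 4)]
top [(-92, 5), (-62, 6), (-42, 5), (-37, 6), (-32, 7), (-27, 6), (-17, 8), (-12, 6), (-7, 6), (-2, 10), (2, 11), (7, 8), (12, 9), (17, 8), (22, 10), (27, 10), (32, 5), (37, 6), (107, 4), (112, 4)]
t 9.5 pos [564.6 104.5 217. ] F [-0.4 -0.8  0.4] gap 0.6 j [0.05 0.1  1.67 0.   1.37 2.02]
TCP in panel [73.7 -2.1 89.9]
-42,-168,22,-44,0 -> [ 2.4  18.93  5.15] turn -36.8 world [512.1 -78.9 165.5]
```

Emit:
jog_arm([
  [2.4,18.9,1,-36.8,1],
  [2.4,18.9,1,-36.8,1],
  [2.4,18.9,1,-36.8,1],
  [2.4,18.9,1,-36.8,1],
  [2.4,18.9,1,-36.8,1],
])

```text
t: 10.0
tool_pos: [509.3, -82.3, 204.5]
orientation: [-3.119, -0.373, 0.007]
force: [-0.1, 0.9, -0.5]
finger_gap: 0.6
grip_force: 0.0
```

Emit:
jog_arm([
  [0,0,1,0,1],
  [0,0,2,0,1],
  [0,0,2,0,1],
])

```text
t: 10.3
tool_pos: [510.2, -77.4, 183.8]
orientation: [-3.117, -0.369, 0.007]
force: [-0.3, 0.6, 0.2]
finger_gap: 0.6
grip_force: 0.0
```

```bash
python3 go.py -42,-168,22,6,0
```

```text
t 10.3 pos [510.2 -77.4 183.8] F [-0.3  0.6  0.2] gap 0.6 j [-0.3  -0.01  1.85  0.    1.31  1.03]
TCP in panel [ -27.3 -166.1   82.6]
-42,-168,22,6,0 -> [0.18 0.21 6.83] turn -0.1 world [512.1 -78.9 115.5]
```

Emit:
jog_arm([
  [0.2,0.2,3,0,1],
  [0.2,0.2,5,0,1],
  [0.2,0.2,6.7,0,1],
  [0.2,0.2,6.7,0,1],
])

```text
t: 10.7
tool_pos: [512.2, -78.6, 116.9]
orientation: [-3.117, -0.371, 0.009]
force: [0.3, 0.1, -0.4]
finger_gap: 0.2
grip_force: 0.0
```

Emit:
jog_arm([
  [0.5,0,-0.15,0,1],
  [0.9,0,-0.25,0,1],
  [1.2,0,-0.35,0,1],
  [1.5,0,-0.4,0,1],
  [1.8,0,-0.5,0,1],
])

```text
t: 11.2
tool_pos: [530.2, -76.7, 125.9]
orientation: [3.119, 0.37, -0.007]
force: [-8.8, -1.1, 8.0]
finger_gap: 0.5
grip_force: 5.0
```

Emit:
jog_arm([
  [0.2,0,-0.05,0,1],
  [0.4,0,-0.1,0,1],
  [0.6,0,-0.15,0,1],
])

```text
t: 11.5
tool_pos: [538.3, -74.9, 127.2]
orientation: [3.119, 0.37, 0.002]
force: [-0.0, -0.0, 0.6]
finger_gap: 0.4
grip_force: 0.0
```

```bash
python3 go.py; python3 - <<'E'
from h import *
from plant import arm
Z=np.load("pose.npz");o=arm.get_obs();d=o["tool_pos"]-Z["B"];print("horiz from pivot",d[:2]@Z["R"][:2,0]/np.hypot(*Z["R"][:2,0]))
E
```

```text
t 11.5 pos [538.3 -74.9 127.2] F [-0.  -0.   0.6] gap 0.4 j [-0.28  0.11  1.83  0.    1.19  1.05]
TCP in panel [ -15.  -170.2   20.7]
horiz from pivot -19.859978455440665
```

Emit:
jog_arm([
  [-1,0,0,0,1],
  [-2,0,-1,0,1],
  [-3,0,-5,0,1],
  [-3,0,-9,0,1],
  [-4,5,-11,0,1],
])

```text
t: 12.0
tool_pos: [511.5, -125.7, 239.1]
orientation: [3.118, 0.378, 0.009]
force: [1.6, -0.6, 0.3]
finger_gap: 0.7
grip_force: 0.0
```

Emit:
jog_arm([
  [-5,10,0,0,1],
  [-5,15,0,0,1],
  [-5,15,0,0,1],
  [-5,15,0,0,1],
  [-5,15,0,0,1],
])

```text
t: 12.5
tool_pos: [495.8, -287.5, 234.5]
orientation: [-3.12, -0.365, 0.001]
force: [0.3, 0.4, 0.0]
finger_gap: 0.4
grip_force: 0.0
```

```bash
python3 go.py; python3 wl.py; python3 - <<'E'
from plant import arm
import cv2
s=arm.read_camera("scene")["color"][160:320,100:310]; t=arm.read_camera("top")["color"][110:300,235:445]
cv2.imwrite("pics/e.png",cv2.hconcat([cv2.resize(s,(400,305),interpolation=2),cv2.resize(t,(400,305),interpolation=2)]))
E
```

```text
t 12.5 pos [ 495.8 -287.5  234.5] F [0.3 0.4 0. ] gap 0.4 j [-0.66  0.09  1.65  0.    1.4   0.67]
TCP in panel [ -75.5 -366.9  147.9]
scene [(-52, 5), (-47, 15), (-42, 15), (167, 4)]
top [(-52, 4), (-47, 24), (-42, 32), (-37, 8)]
```

View pics/e.png

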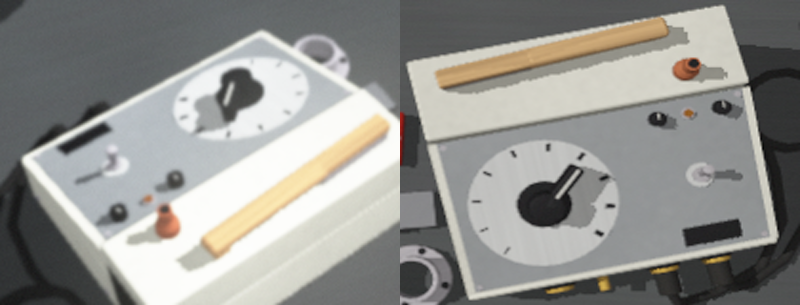

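The lever points at mark seven, top view (581,157). The bat is back to its starting lean at (700,175), so the output is on, and nothing else has been disturbed. I'll hand the job in.

```bash
python3 -c "from plant import arm; print(arm.close_job())"
```

```text
the job is handed in; nothing more can be done
None
```

The job is handed in: I switched the output off, pushed the selector three clicks from mark four to mark seven, and switched the output back on, with the unit and everything around it left where it was.

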